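# Close the drinks jug on the puzzle table

## Task

Close the steel drinks jug: pick up its lid, set the lid's two ears down through the notches in the jug's mouth and turn it clockwise until the ramps have drawn it down firmly hand-tight on the seal, so that it would not leak - but do not force it or bear down hard, and do not overtighten it and crush the seal. Leave the jug standing where it is, let go of the lid, and do not disturb the mug or the tub.

Things in the scene. Friction and masses are not known exactly. Their poses are not given: they have to be found in the camera images.
- lid_handle (a point): Centre of the lid's grey carrying handle: a straight bar 92 mm long, 18 wide, 14 high, bridging the lid on a post at each end, 30 mm of free space below it. x runs along the bar, z up out of the lid. The point is 61 mm above the underside of the lid's plug, 45 mm above the underside of its disc. A half turn about z changes nothing.
- lid: The lid, loose, about 0.25 kg, lying on its plug on the table: a steel disc 110 mm across and 8 thick over a round plug 72 mm across and 16 deep. Origin at the centre of the plug's underside, 61 mm below the handle's centre; axes as lid_handle.
- lid_ears (a point): Point on the lid's axis, 3.5 mm above the plug's underside, midway between the two ears that stick out of the plug's foot at +x and -x, right under the ends of the handle bar. Each ear is 14 mm wide, 5 thick, reaches 43 mm from the axis; its sloping top lies 10 mm below the disc's underside.
- jug_mouth (a point): Centre of the jug's mouth, level with the steel rim, 190 mm above the table. z up; the two notches lie at its +x and -x. The mouth is 90 mm wide, narrowed to 75 by a white collar except at the notches (each about 19 mm wide). Plug and ears go down with about 1.5 mm of play when the lid's x axis lies along this x axis; else the ears rest on the collar, plug underside about 1 mm below the rim.
- jug_collar (a point): Point on the jug's axis 7 mm below the rim, amid the collar. Its underside is a ramp for the ears. The lid turns clockwise only (from above); after about 25 degrees the ears are under it and it draws the lid down 0.07 mm per degree, up to 4 mm: the hand must follow down. Tight comes at 35 to 80 degrees, depending on the seal; stop near 90. The ramps hold by friction when let go.
- jug_seal (a point): Centre of the black silicone seal ring on the rim (94 to 105 mm across), level with the rim. It stands 1 to 4 mm proud, new or worn, so the inserted lid sinks until its plug underside is 12 to 15 mm below the rim. It gives 24 N per mm. The torque at the handle grows with the squeeze: turned slowly, hand-tight is about 0.31 N m; under 0.26 it leaks, over 0.4 the seal is crushed (after a quick move stops, it reads too low).
- jug: The jug: a steel can 140 mm across and 190 high with a shoulder and a neck 112 mm wide, standing loose on a rubber foot, about 2.2 kg. Origin at the centre of its underside; axes as jug_mouth.
- jug_handle (a point): Middle of the grey loop handle on the jug's -y side (square to the notches), 110 mm from the jug's axis, 91 mm up.
- mug: White mug, 80 mm across, 95 high; origin at the centre of its underside. Bystander.
- tub: Small green tub with a white cap, 68 mm across, 60 high; origin at the centre of its underside. Bystander.
Mind the look-alikes: they are no part of the job. What is shaped like the lid but orange is not meant.

How it is judged:
On the way, in this order (a step that is already met when the one before it is completed fails the run):
1. the lid's ears have gone down through the notches of the mouth (z of lid in the frame of jug_mouth below -0.01 m and horizontal distance between lid and jug_mouth below 0.004 m and angle between the x axis of lid and the x axis of jug_mouth, either way round below 0.25 rad), for 0.1 s.
2. the lid has been turned under the ramps and clamps the seal (z of lid in the frame of jug_mouth below -0.01 m and horizontal distance between lid and jug_mouth below 0.004 m and angle between the x axis of lid and the x axis of jug_mouth, either way round above 0.4 rad and contact force between lid and jug above 20 N), for 0.2 s.
At the end, for the whole second after the job is handed in: lid level in the mouth, turned at least 23 degrees under the ramps and hand-tight: contact forces between lid and jug sum to 25 to 48 N (seal squeezed with about 14 to 25 N); released, at rest; jug upright, its side handle within 40 mm of its start; mug and tub within 20 mm (contact force between lid and jug between 25 and 48 N and z of lid in the frame of jug_mouth below -0.01 m and horizontal distance between lid and jug_mouth below 0.004 m and angle between the x axis of lid and the x axis of jug_mouth, either way round above 0.4 rad and angle between each of lid, jug's own z axis and vertical below 0.06 rad and distance of jug_handle from where it was at the start of the episode below 0.04 m and linear speed of each of lid, jug below 0.02 m/s and distance of each of mug, tub from where it was at the start of the episode below 0.02 m); the robot touches nothing.
It fails at once if the lid is forced or the seal crushed (contact forces between lid and jug over 60 N in sum) (contact force between lid and jug above 60 N).
It fails at once if the jug is shoved, twisted round or tipped (distance of jug_handle from where it was at the start of the episode above 0.04 m or distance of jug from where it was at the start of the episode above 0.03 m or angle between jug's own z axis and vertical above 0.15 rad).
It fails at once if the mug or the tub is disturbed (distance of any of mug, tub from where it was at the start of the episode above 0.02 m).
It also fails if it takes over 72 s, if anything falls off the work surface, if the arm or the gripper's body presses on something with over 40 N, if the wrist force passes 120 N, or if a joint passes its speed limit or range.

## Robot

A 7-joint arm with a two-finger parallel gripper is mounted at the origin on the work surface. World frame = base frame: x ahead of the robot, y to its left, z up, the work surface at z = 0. Lengths are in m, angles in rad, forces in N, time in s.
With the tool pointing down it reaches from about 0.35 to 0.9 m from the base axis. Payload 8.1 kg.
Tool frame: the origin (TCP) lies at the centre of the arm's flange, where the gripper is bolted on; the fingertips stand 178 mm ahead of it and the grasp point (between the pads) lies 159 mm ahead of it; x points along the fingers, z is the direction in which the jaws open and shut, and the axes are right-handed (so a half turn about x gives the same grasp; the last joint's range is limited). The gripper opens to 92 mm and grips with 3 to 60 N. Pads are 19 mm wide; open, the fingers measure 130 mm over their backs; the gripper's body (75 mm by 190 mm) begins 47 mm behind the grasp point.
Start: joints at [-1.35, 0.434, 0.025, 1.573, -0.012, 1.134, -0.075], TCP at [0.199, 0.593, 0.405] pointing down, gripper open.
Joint ranges: [-2.62, 2.62], [-0.44, 2.09], [-1.27, 1.32], [0.08, 2.57], [-1.32, 4.46], [0.12, 2], [-2.74, 2.74]. Speed limits (rad/s): [2.22, 2.22, 3.01, 3.01, 3.14, 3.14, 3.14].

## Interface

Orientations are given as a rotation vector (axis times angle).
In Python, from cell import arm, get_image, search_frame, pinpoint gives the robot as it stands.
- The arm moves only by the tool arm_command, never from a script. Its argument "motion" is a list of rows, each a list of 7 numbers: the finger opening in mm, from 0 to 91.8, then the shift along the tool's x, y, z in mm, then the turn, a rotation vector about the tool's x, y, z in degrees. In form: [[fingers, x, y, z, ax, ay, az], ...]. A call has 1 to 5 rows; each row shifts and turns the commanded pose from where the row before left it, along the tool's axes as they then stand; what a row does not reach is not made up. A row lasts 1/8 s, in which the tool goes at most 62.5 mm and 10.7 degrees, less where a joint would pass 70% of its speed; a pose out of reach is approached as far as the arm can. A call with a gripper value outside its range is refused whole. The fingers move at their own pace and stop on an object; "newtons" is the grip in N (left out, the last holds). Time passes only in rows, so rows that do not move let the fingers close. It gives the time, the measured TCP pose, the force and the opening at its end, in the units of the state.
- arm.observe(): the state, without advancing time (a new reading comes with each control period).
- get_image(name): name is "side" or "top" or "wrist"; returns a dict with "frame" (400x640x3 uint8, red, green, blue), "range_z" (400x640 float32, m along the optical axis (not along the pixel's ray), 0 where there is no reading), "K" (3x3 intrinsics, pixels), "origin" and "rotation" of the camera in the world; the wrist camera has in their place "tool_from_camera" (4x4, takes a point from camera to tool coordinates, whose origin is the TCP and whose axes are the tool frame's). Camera axes: x right, y down, z forward; pixel columns grow to the right and rows downward; lengths in m; the calibration is good to about 2 mm. A picture is of the moment at which its call begins: read the wrist's pose just before it.
- arm.sign_off(): hands the job in, once; it reports no verdict.
Trained networks look in the newest picture that a camera, given by its name, has taken for a name from the list of things; names that differ only in an ending like _2 or _b are one class to them, and where a whole thing is asked for, a point or a joint stands for the part that bears it (a point fixed in the world has none). Each returns a list of dicts, best first, with "p" (0 to 1); they miss things now and then, are a little off and sometimes report something else, mostly with a low value. They report only what shows in the picture. A call takes as long as a camera call. They do not tell look-alikes from the thing itself.
- search_frame(camera, target): "point" ([x, y, z] in m, in world coordinates, good to about 4 mm: the middle of the surface that is visible of it).
- pinpoint(camera, target): "point" ([x, y, z] in m, in world coordinates, good to about 4 mm: a listed point, or the origin of a listed thing).
The state is a dict: "clock": time; "joints": joint angles; "dq": joint speeds; "joint_efforts": joint torques, N m; "position": TCP position; "ee_rot": TCP orientation; "force": force on the tool from outside, world axes, zero at the start; "ft_torque": the same for the moment, N m; "width": opening from 0.0 (shut) to 1.0 (fully open).
Only numpy, scipy, OpenCV 4.12 (cv2) and the standard library are available. Lean on these libraries where they do the work, as an engineer would, in place of code of your own. Each camera call takes 0.05 s, during which the arm holds its last target. There are 200 camera calls.

## Working session

There is one attempt and no reset: what is moved stays moved. The work goes in short steps, Python scripts to look and compute and a tool call to move; the robot and the scene stay as the last step left them, time stands still between calls to the robot, and variables do not carry over. Pictures are saved under pics/ and viewed, about 8 in all and at most 12, crops included, and the job is handed in when it is done.

Besides the shell and the picture viewer there is one more tool, called after "Request:" as a command line: name --pt "numbers of a row" for each row, then --argument value for the rest. arm_command: Moves the arm, as the interface text tells. Its arguments: {"type":"object","properties":{"motion":{"type":"array"},"newtons":{"type":"number"}},"required":["motion"]}

```bash
ls; mkdir -p pics; cat > h.py <<'E'
import numpy as np, cv2
from scipy.spatial.transform import Rotation as R
from cell import arm, get_image, search_frame, pinpoint
def cam(name):
    s=arm.observe(); im=get_image(name)
    if name=="wrist":
        T=np.array(im["tool_from_camera"]); Rt=R.from_rotvec(s["ee_rot"]).as_matrix()
        im["rotation"]=Rt@T[:3,:3]; im["origin"]=Rt@T[:3,3]+np.array(s["position"])
    else: im["rotation"]=np.array(im["rotation"]); im["origin"]=np.array(im["origin"])
    return im
def save(im,f,crop=None,scale=1):
    a=im["frame"][:,:,::-1]
    if crop: x0,y0,x1,y1=crop; a=a[y0:y1,x0:x1]
    cv2.imwrite("pics/"+f,cv2.resize(a,None,fx=scale,fy=scale,interpolation=cv2.INTER_CUBIC))
def cloud(im):
    z=im["range_z"]; K=np.array(im["K"]); v,u=np.mgrid[:z.shape[0],:z.shape[1]]
    p=np.stack([(u-K[0,2])/K[0,0]*z,(v-K[1,2])/K[1,1]*z,z],-1)
    return p@im["rotation"].T+im["origin"]
def pix(im,P):
    K=np.array(im["K"]); c=(np.array(P)-im["origin"])@im["rotation"]; return (K@(c/c[2]))[:2].round(0)
def state():
    s=arm.observe(); print("t",round(s["clock"],2),"pos",np.round(s["position"],4),"F",np.round(s["force"],1),"T",np.round(s["ft_torque"],3),"w",round(s["width"],3),"q",np.round(s["joints"],2)); print("R",np.round(R.from_rotvec(s["ee_rot"]).as_matrix(),4).tolist()); return s
E
python3 - <<'E'
from h import *
state()
ims={n:cam(n) for n in("side","top")}
for n in ims:
    print(n,ims[n]["origin"].round(3))
    for t in["lid_handle","jug_mouth","jug_handle","mug","tub","lid"]:
        print(n,t,[(np.round(d["point"],3).tolist(),round(d["p"],2),pix(ims[n],d["point"]).tolist()) for d in pinpoint(n,t)[:4]])
cv2.imwrite("pics/a.png",cv2.resize(np.hstack([ims["top"]["frame"],ims["side"]["frame"]])[:,:,::-1],(1280,400))[:, :])
save(ims["top"],"top.png",None,1.25);save(ims["side"],"side.png",None,1.25)
E
```

```text
pics
t 0.0 pos [0.1988 0.5923 0.4039] F [ 0.4 -0.4 -0. ] T [ 0.037 -0.015 -0.012] w 0.998 q [-1.35  0.44  0.02  1.57 -0.01  1.13 -0.08]
R [[-0.0003, -0.948, 0.3183], [-0.0015, 0.3183, 0.948], [-1.0, -0.0002, -0.0016]]
side [ 0.404 -0.913  0.838]Traceback (most recent call last):
  File "<stdin>", line 7, in <module>
  File "h.py", line 20, in pix
    K=np.array(im["K"]); c=(np.array(P)-im["origin"])@im["rotation"]; return (K@(c/c[2]))[:2].round(0)
                                                                                   ~^^^
IndexError: invalid index to scalar variable.
```

```bash
python3 - <<'E'
from h import *
ims={n:cam(n) for n in("side","top")}
print(pinpoint("top","lid_handle")[:2], ims["top"]["rotation"].shape, ims["top"]["origin"].shape)
for n in ims:
    for t in["lid_handle","jug_mouth","jug_handle","mug","tub","lid"]:
        for d in pinpoint(n,t)[:4]:
            p=np.array(d["point"],float).ravel()
            print(n,t,p.round(3),round(d["p"],2),np.ravel(pix(ims[n],p)) if p.size==3 and ims[n]["rotation"].shape==(3,3) else "")
save(ims["top"],"top.png",None,1.25);save(ims["side"],"side.png",None,1.25)
E
```

```text
[{'point': [0.5937, -0.0956, 0.0623], 'p': 0.83}, {'point': [0.5495, -0.4202, 0.0575], 'p': 0.82}] (3,) (3,)
side lid_handle [ 0.552 -0.419  0.061] 0.88 
side lid_handle [ 0.407 -0.209  0.064] 0.82 
side lid_handle [ 0.592 -0.096  0.057] 0.67 
side lid_handle [ 0.567 -0.251  0.061] 0.58 
side jug_mouth [0.507 0.204 0.185] 0.63 
side jug_handle [0.492 0.088 0.091] 0.66 
side mug [0.442 0.004 0.004] 0.83 
side tub [ 0.705  0.031 -0.004] 0.58 
side lid [ 0.585 -0.097 -0.   ] 0.98 
side lid [ 0.404 -0.21  -0.003] 0.95 
side lid [ 0.549 -0.418  0.002] 0.64 
side lid [ 0.565 -0.253  0.003] 0.62 
top lid_handle [ 0.594 -0.096  0.062] 0.83 
top lid_handle [ 0.55  -0.42   0.058] 0.82 
top lid_handle [ 0.404 -0.215  0.059] 0.68 
top lid_handle [ 0.568 -0.253  0.059] 0.59 
top jug_mouth [0.503 0.204 0.188] 0.87 
top jug_handle [0.494 0.095 0.089] 0.62 
top mug [0.442 0.002 0.001] 0.97 
top tub [0.703 0.026 0.002] 0.96 
top lid [ 0.406 -0.207 -0.001] 0.71 
top lid [ 0.549 -0.424  0.001] 0.71 
top lid [ 0.568 -0.254 -0.002] 0.61 
top lid [ 0.585 -0.093 -0.   ] 0.56
```

View pics/top.png

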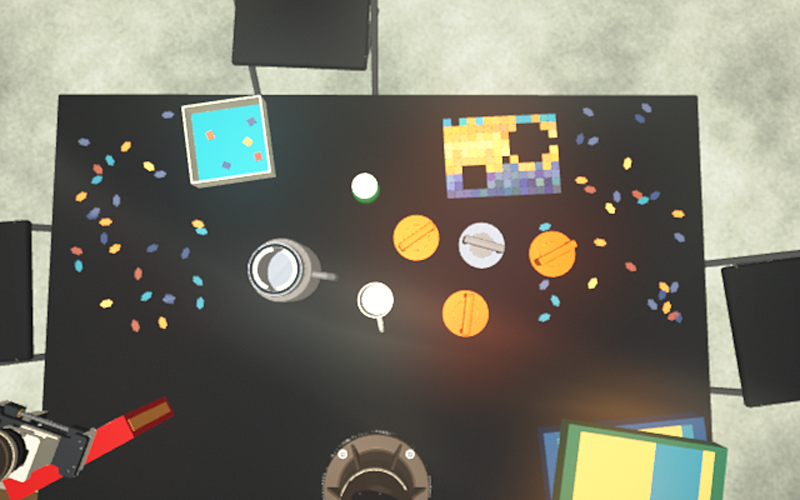

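View pics/side.png

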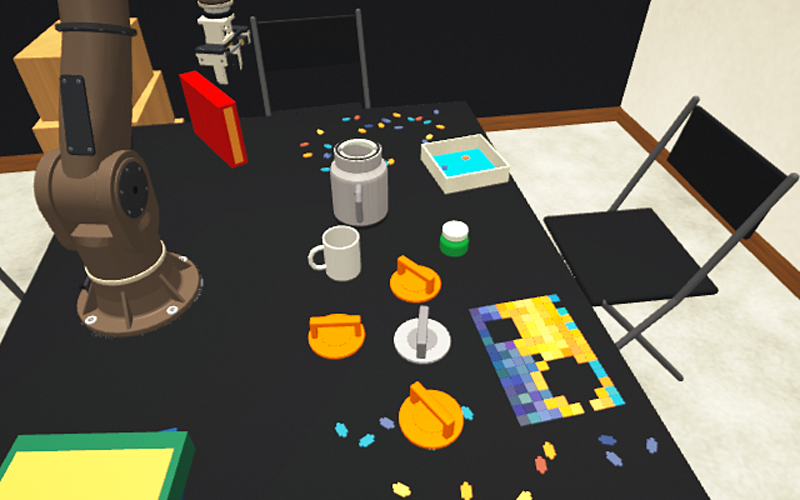

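The pictures show three orange look-alike lids, at top-view pixels (416,238), (552,254) and (466,313). The real grey steel lid is at (481,245), which is world ≈ (0.568, -0.253). The jug is at (283,270), with its handle pointing toward world -y. I'm moving to above the steel lid and will check the choice there with a close crop.

Request:
arm_command --pt "91.8 -20 -20 -20 0 0 0" --pt "91.8 -20 -32 -36 0 0 0" --pt "91.8 0 -32 -36 0 0 0" --pt "91.8 0 -32 -36 0 0 0" --pt "91.8 0 -32 -36 0 0 0"

```text
clock: 1.52
position: [0.2875, 0.3884, 0.445]
ee_rot: [-0.967, 1.345, 0.967]
force: [-0.2, -0.3, 0.8]
width: 1.002
```

Request:
arm_command --pt "91.8 0 -32 -36 0 0 0" --pt "91.8 0 -32 -36 0 0 0" --pt "91.8 0 -32 -36 0 0 0" --pt "91.8 0 -32 -36 0 0 0" --pt "91.8 0 -32 -36 0 0 0"

```text
clock: 2.15
position: [0.3818, 0.1668, 0.445]
ee_rot: [-0.967, 1.344, 0.967]
force: [0.2, 0.1, 0.3]
width: 1.0
```

Request:
arm_command --pt "91.8 0 -32 -36 0 0 0" --pt "91.8 0 -32 -36 0 0 0" --pt "91.8 0 -32 -36 0 0 0" --pt "91.8 0 -32 -36 0 0 0" --pt "91.8 0 -32 -36 0 0 0"

```text
clock: 2.78
position: [0.4762, -0.0546, 0.445]
ee_rot: [-0.968, 1.344, 0.967]
force: [0.8, 1.5, -0.6]
width: 1.002
```

Request:
arm_command --pt "91.8 0 -32 -36 0 0 0" --pt "91.8 0 -32 -36 0 0 0" --pt "91.8 0 -32 -36 0 0 0" --pt "91.8 0 -32 -36 0 0 0" --pt "91.8 0 -10 -10 0 0 0"

```text
clock: 3.4
position: [0.5577, -0.2461, 0.4446]
ee_rot: [-0.966, 1.348, 0.964]
force: [-0.5, 0.2, 0.1]
width: 1.0
```

Request:
arm_command --pt "91.8 0 0 0 10 0 0" --pt "91.8 0 0 0 10 0 0" --pt "91.8 0 0 0 10 0 0" --pt "91.8 0 0 0 10 0 0" --pt "91.8 0 0 0 10 0 0"

```text
clock: 4.03
position: [0.5577, -0.2421, 0.4447]
ee_rot: [-0.289, 1.551, 0.291]
force: [0.2, 0.5, 0.8]
width: 1.001
```

Request:
arm_command --pt "91.8 0 0 0 10 0 0" --pt "91.8 0 0 0 10 0 0" --pt "91.8 0 0 0 9 0 0" --pt "91.8 0 0 0 0 0 0"

```text
clock: 4.53
position: [0.5578, -0.2421, 0.4445]
ee_rot: [0.102, 1.569, -0.102]
force: [-0.3, -0.6, 0.1]
width: 0.997
```

```bash
sed -i 's/im\["rotation"\]=np.array(im\["rotation"\])/im["rotation"]=R.from_rotvec(im["rotation"]).as_matrix()/' h.py
cat >> h.py <<'E'
def bar(im,c,z0,z1,r=.065):
    P=cloud(im); m=(im["range_z"]>0)&(np.hypot(P[...,0]-c[0],P[...,1]-c[1])<r)&(P[...,2]>z0)&(P[...,2]<z1)
    Q=P[m]; (cx,cy),(w,h),a=cv2.minAreaRect((Q[:,:2]*1000).astype(np.float32))
    if w<h: a+=90
    mu=Q[:,:2].mean(0); e,V=np.linalg.eigh(np.cov(Q[:,:2].T)); v=V[:,1]
    print("n",len(Q),"rect",round(cx,1),round(cy,1),round(w,1),round(h,1),"ang",round((a+90)%180-90,1),"mean",(mu*1000).round(1),"pca",round(np.degrees(np.arctan(v[1]/v[0])),1),"ztop",np.percentile(Q[:,2],[50,95]).round(4))
E
python3 - <<'E'
from h import *
state(); w=cam("wrist"); save(w,"w1.png")
bar(w,(.568,-.253),.058,.08)
for t in["lid_handle","lid"]:
    for d in pinpoint("wrist",t)[:3]: print(t,np.round(d["point"],3),round(d["p"],2),pix(w,d["point"]))
t=cam("top"); bar(t,(.568,-.253),.058,.08); 
for n in("top","side"):
  im=cam(n);P=cloud(im); m=(im["range_z"]>0)&(np.hypot(P[...,0]-.505,P[...,1]-.204)<.08)&(P[...,2]>.185)&(P[...,2]<.2)
  Q=P[m];print(n,len(Q),Q[:,2].max().round(4),cv2.minEnclosingCircle((Q[:,:2]*1000).astype(np.float32)))
E
```

```text
t 4.53 pos [ 0.5578 -0.2421  0.4445] F [-0.3 -0.6  0.1] T [-0.095  0.062 -0.02 ] w 0.997 q [-0.3   0.5   0.97  1.61 -0.43  1.26  0.61]
R [[-0.0003, 0.1296, 0.9916], [0.0005, 0.9916, -0.1296], [-1.0, 0.0004, -0.0004]]
n 1125 rect 567.9 -250.7 96.2 18.1 ang 74.8 mean [ 568.3 -248. ] pca 74.8 ztop [0.0688 0.0701]
lid_handle [ 0.572 -0.253  0.058] 0.96 [336. 178.]
lid_handle [ 0.588 -0.092  0.06 ] 0.87 [334.  35.]
lid_handle [ 0.546 -0.42   0.059] 0.72 [332. 294.]
lid [ 0.571 -0.248  0.003] 0.96 [334. 166.]
lid [ 0.55  -0.417 -0.   ] 0.83 [333. 269.]
lid [ 0.582 -0.092 -0.001] 0.63 [327.  46.]
n 65 rect 577.2 -221.4 32.1 17.6 ang 75.5 mean [ 577.7 -219.8] pca 83.4 ztop [0.0681 0.0705]
top 763 0.1989 ((504.4644470214844, 202.0238494873047), 56.28168487548828)
side 368 0.194 ((505.64715576171875, 200.33534240722656), 56.837154388427734)
```

View pics/w1.png

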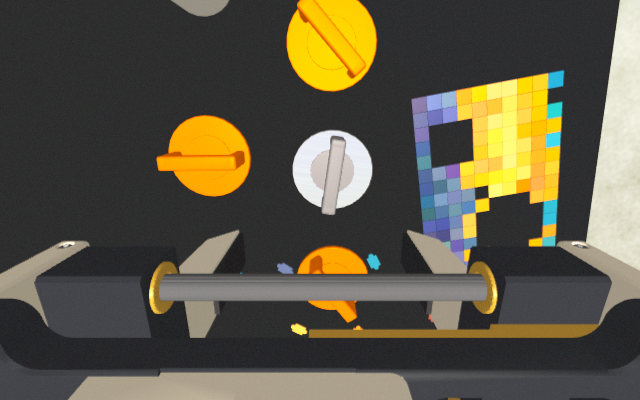

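The close wrist view confirms the silver lid with a grey bar at (333,170). The neighbours at (332,43), (208,156) and (333,278) are all orange. I'm aligning and descending, with one more look before closing the fingers.

Request:
arm_command --pt "91.8 0 0 0 7.8 0 0" --pt "91.8 30 -5.6 12 0 0 0" --pt "91.8 40 0 0 0 0 0" --pt "91.8 40 0 0 0 0 0" --pt "91.8 0 0 0 0 0 0"

```text
clock: 5.45
position: [0.567, -0.2509, 0.3324]
ee_rot: [0.211, 1.566, -0.209]
force: [-0.3, 0.3, 0.4]
width: 1.002
```

```bash
python3 - <<'E'
from h import *
s=state(); w=cam("wrist"); bar(w,(.568,-.251),.058,.08)
Rt=R.from_rotvec(s["ee_rot"]).as_matrix()
E
```

```text
t 5.45 pos [ 0.567  -0.2509  0.3324] F [-0.3  0.3  0.4] T [-0.075  0.046 -0.068] w 1.002 q [-0.25  0.64  0.92  1.72 -0.56  1.08  0.59]
R [[-0.0047, 0.2642, 0.9644], [0.0021, 0.9645, -0.2642], [-1.0, 0.0008, -0.0051]]
n 2192 rect 568.2 -250.1 95.2 17.9 ang 75.0 mean [ 569.1 -246.6] pca 74.8 ztop [0.0688 0.07  ]
```

Request:
arm_command --pt "91.8 40 0.5 1 0 -0.3 0" --pt "91.8 40 0 0 0 0 0" --pt "91.8 20 0 0 0 0 0" --pt "91.8 10 0 0 0 0 0" --pt "91.8 0 0 0 0 0 0" --newtons 20

```text
clock: 6.12
position: [0.5695, -0.2519, 0.2255]
ee_rot: [0.209, 1.555, -0.211]
force: [1.0, -0.2, 0.5]
width: 1.002
```

Request:
arm_command --pt "5 0 0 0 0 0 0" --pt "5 0 0 0 0 0 0" --pt "5 0 0 0 0 0 0" --pt "5 0 0 0 0 0 0" --pt "5 0 0 0 0 0 0"

```text
clock: 6.75
position: [0.5692, -0.2515, 0.2247]
ee_rot: [0.21, 1.555, -0.211]
force: [-1.0, 0.6, 0.8]
width: 0.507
```

Request:
arm_command --pt "5 0 0 0 0 0 0" --pt "5 0 0 0 0 0 0" --pt "5 0 0 0 0 0 0" --pt "5 0 0 0 0 0 0" --newtons 60

```text
clock: 7.25
position: [0.5691, -0.2515, 0.2247]
ee_rot: [0.21, 1.555, -0.211]
force: [0.5, 0.1, -0.6]
width: 0.188
```

Request:
arm_command --pt "5 -20 0 0 0 0 0" --pt "5 -50 0 0 0 0 0" --pt "5 -50 0 0 0 0 0" --pt "5 -50 0 0 0 0 0" --pt "5 -50 0 0 0 0 0"

```text
clock: 7.88
position: [0.5673, -0.2513, 0.4475]
ee_rot: [0.21, 1.555, -0.211]
force: [1.5, 0.5, -3.4]
width: 0.187
```

```bash
python3 - <<'E'
from h import *
s=state(); 
w=cam("wrist")
p=np.array(s["position"]); bar(w,p[:2],p[2]-.16,p[2]-.145)
save(w,"w2.png")
t=cam("top"); save(t,"t2.png",(180,170,300,260),6)
for d in pinpoint("top","jug_mouth")+pinpoint("top","jug_handle"): print(d)
# jug handle from clouds
for im in (t,cam("side")):
    P=cloud(im); m=(im["range_z"]>0)&(abs(P[...,0]-.49)<.06)&(P[...,1]<.128)&(P[...,1]>.07)&(P[...,2]>.05)&(P[...,2]<.15)
    Q=P[m]; print(len(Q),np.median(Q,0).round(4),Q.min(0).round(3),Q.max(0).round(3))
E
```

```text
t 7.88 pos [ 0.5673 -0.2513  0.4475] F [ 1.5  0.5 -3.4] T [-0.096  0.004 -0.023] w 0.187 q [-0.3   0.53  1.    1.58 -0.46  1.28  0.5 ]
R [[0.0053, 0.2657, 0.9641], [-0.0015, 0.9641, -0.2657], [-1.0, 0.0, 0.0055]]
n 5129 rect 565.9 -247.0 90.4 48.2 ang 57.1 mean [ 570.3 -239.3] pca 74.7 ztop [0.2916 0.2951]
{'point': [0.5063, 0.2008, 0.1855], 'p': 0.96}
{'point': [0.5688, -0.2538, 0.2298], 'p': 0.64}
{'point': [0.4967, 0.093, 0.0893], 'p': 0.89}
106 [0.491  0.1039 0.1314] [0.483 0.085 0.07 ] [0.502 0.128 0.141]
157 [0.4915 0.0901 0.1113] [0.483 0.079 0.053] [0.501 0.128 0.136]
```

View pics/t2.png

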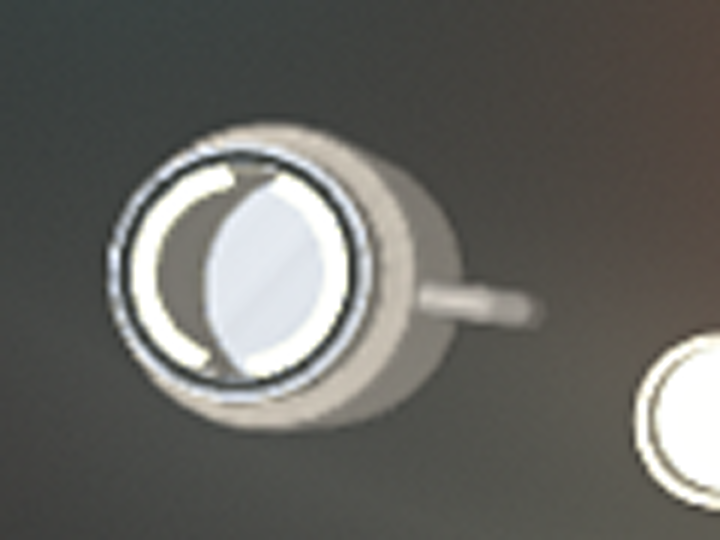

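The lid is held (width 17 mm, about 3 N of load). The crop shows the notches at (255,168) and (225,372), so the notch axis yaw is about -8°, and the handle direction agrees with -7°. I'm carrying the lid to beside the jug at the turned yaw, for a close look with the wrist camera.

Request:
arm_command --pt "5 -10 20 -2 0 0 0" --pt "5 0 40 -5 0 0 0" --pt "5 0 45 -5 0 0 0" --pt "5 0 45 -5 0 0 0" --pt "5 0 45 -5 0 0 0"

```text
clock: 8.75
position: [0.598, -0.0555, 0.453]
ee_rot: [0.21, 1.558, -0.211]
force: [0.0, 0.7, -3.5]
width: 0.192
```

Request:
arm_command --pt "5 0 45 -5 0 0 0" --pt "5 0 45 -5 0 0 0" --pt "5 0 45 -5 0 0 0" --pt "5 0 45 -5 0 0 0" --pt "5 0 45 -5 0 0 0"

```text
clock: 9.38
position: [0.6335, 0.1679, 0.4527]
ee_rot: [0.209, 1.558, -0.212]
force: [1.4, -0.8, -3.3]
width: 0.186
```

Request:
arm_command --pt "5 0 23 -5 -5 0 0" --pt "5 0 0 0 -9 0 0" --pt "5 0 0 0 -9 0 0" --pt "5 0 0 0 -9 0 0" --pt "5 0 0 0 -9 0 0"

```text
clock: 10.0
position: [0.6346, 0.1899, 0.4525]
ee_rot: [-0.357, 1.54, 0.353]
force: [-0.4, -0.2, -2.8]
width: 0.189
```

Request:
arm_command --pt "5 0 0 0 -9 0 0" --pt "5 0 0 0 -9 0 0" --pt "5 0 0 0 -9 0 0" --pt "5 0 0 0 -9 0 0" --pt "5 0 0 0 -9 0 0"

```text
clock: 10.62
position: [0.6347, 0.1898, 0.4524]
ee_rot: [-0.963, 1.349, 0.958]
force: [0.0, 0.2, -3.5]
width: 0.19
```

Request:
arm_command --pt "5 0 0 0 -9 0 0" --pt "5 0 0 0 -3 0 0" --pt "5 0 0 0 0 0 0" --pt "5 0 0 0 0 0 0"

```text
clock: 11.12
position: [0.635, 0.1897, 0.4535]
ee_rot: [-1.116, 1.267, 1.11]
force: [-0.1, 0.5, -2.4]
width: 0.19
```

```bash
python3 - <<'E'
from h import *
s=state(); w=cam("wrist"); save(w,"w3.png")
P=cloud(w); p=np.array(s["position"]); Rt=R.from_rotvec(s["ee_rot"]).as_matrix(); L=(P-p)@Rt; ok=w["range_z"]>0
print("cam in tool",((w["origin"]-p)@Rt).round(4))
m=ok&(L[...,0]>.148)&(L[...,0]<.162)&(abs(L[...,2])<.012)&(abs(L[...,1])<.06)
Q=L[m]; print("bar",len(Q),np.percentile(Q,[1,5,50,95,99],axis=0).round(4).tolist())
m=ok&(P[...,2]>.17)&(P[...,2]<.21)&(np.hypot(P[...,0]-.505,P[...,1]-.203)<.075)
Q=P[m]; print("jug",len(Q),np.percentile(Q,[1,50,99],axis=0).round(4).tolist())
for t in("jug_mouth","lid_handle","jug_handle"):
    for d in pinpoint("wrist",t)[:2]: print(t,d,pix(w,d["point"]))
E
```

```text
t 11.12 pos [0.635  0.1897 0.4535] F [-0.1  0.5 -2.4] T [ 0.051 -0.029 -0.038] w 0.19 q [-0.73  0.5   0.57  1.43 -0.27  1.28  1.3 ]
R [[0.0034, -0.9916, 0.1295], [-0.0021, 0.1295, 0.9916], [-1.0, -0.0036, -0.0016]]
cam in tool [ 0.0191  0.0808 -0.0001]
bar 4780 [[0.1507, -0.0377, -0.0103], [0.1548, -0.0338, -0.0086], [0.156, 0.0175, -0.0004], [0.1582, 0.0478, 0.0082], [0.16, 0.0498, 0.0103]]
jug 6570 [[0.4807, 0.1505, 0.182], [0.5231, 0.1967, 0.1912], [0.5576, 0.2582, 0.1947]]
jug_mouth {'point': [0.5106, 0.2029, 0.1875], 'p': 0.68} [319.  41.]
lid_handle {'point': [0.5879, -0.0923, 0.0597], 'p': 0.97} [ 98. 162.]
lid_handle {'point': [0.6373, 0.1861, 0.2892], 'p': 0.64} [317. 264.]
jug_handle {'point': [0.4917, 0.0935, 0.0937], 'p': 0.74} [214.  54.]
```

View pics/w3.png

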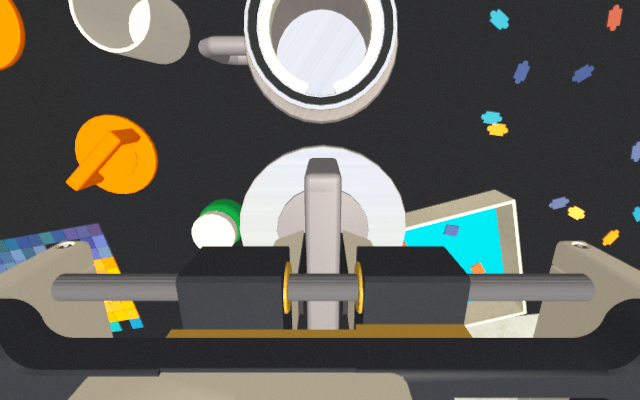

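The wrist view shows the held steel lid at (322,220) and the jug mouth at (320,30), cut off by the top edge. I'm shifting a little so the whole rim shows.

Request:
arm_command --pt "5 -20 12 0 0 0 0" --pt "5 -20 13 0 0 0 0" --pt "5 0 0 0 0 0 0" --pt "5 0 0 0 0 0 0"

```text
clock: 11.82
position: [0.6099, 0.1931, 0.4948]
ee_rot: [-1.117, 1.263, 1.11]
force: [-0.1, -0.4, -2.8]
width: 0.192
```

```bash
cat >> h.py <<'E'
def fitc(Q):
    A=np.c_[2*Q,np.ones(len(Q))]; x=np.linalg.lstsq(A,(Q**2).sum(1),rcond=None)[0]
    return x[:2],np.sqrt(x[2]+x[:2]@x[:2])
def edge(Q,c,outer=True,n=120):
    a=np.arctan2(Q[:,1]-c[1],Q[:,0]-c[0]); r=np.hypot(Q[:,0]-c[0],Q[:,1]-c[1]); b=((a+np.pi)/2/np.pi*n).astype(int); o=[]
    for k in range(n):
        i=np.where(b==k)[0]
        if len(i)>2: o.append(Q[i[np.argmax(r[i])]] if outer else Q[i[np.argmin(r[i])]])
    return np.array(o)
E
python3 - <<'E'
from h import *
s=state(); w=cam("wrist"); save(w,"w4.png",(160,0,480,240),2.5)
P=cloud(w); p=np.array(s["position"]); Rt=R.from_rotvec(s["ee_rot"]).as_matrix(); L=(P-p)@Rt; ok=w["range_z"]>0
m=ok&(abs(L[...,0]-.1997)<.006)&(np.hypot(L[...,1],L[...,2])<.07)
Q=L[m]; print("disc x",np.median(Q[:,0]).round(4)); E=edge(Q[:,1:],(0,0)); E=E[(np.hypot(*E.T)>.05)&(E[:,0]>-.005)]
c,r=fitc(E); print("disc c",c.round(4),r.round(4),len(E)); D=np.hypot(*(E-c).T); 
m=ok&(L[...,0]>.148)&(L[...,0]<.159)&(abs(L[...,2])<.0095)&(abs(L[...,1])<.06)
Q=L[m]; print("bar y",np.percentile(Q[:,1],[1,99,99.8]).round(4)); Q=Q[Q[:,1]>.025]; v=np.polyfit(Q[:,1],Q[:,2],1);print("bar line",v.round(4),"z@0")
C0=np.array([.505,.203]); m=ok&(P[...,2]>.186)&(P[...,2]<.20)&(np.hypot(P[...,0]-C0[0],P[...,1]-C0[1])<.07)
Q=P[m]; print("rim z",np.percentile(Q[:,2],[5,50,95]).round(4)); E=edge(Q[:,:2],C0)
for k in range(4):
    c,r=fitc(E); d=abs(np.hypot(*(E-c).T)-r); E=E[d<max(.002,2*d.std())]
print("rim c",c.round(4),r.round(4),len(E))
# collar: white, in the ring 38..45 mm
rr=np.hypot(P[...,0]-c[0],P[...,1]-c[1]); a=np.degrees(np.arctan2(P[...,1]-c[1],P[...,0]-c[0]))
for A in np.arange(-180,180,3):
    k=ok&(rr>.036)&(rr<.046)&(abs((a-A+180)%360-180)<1.5)&(P[...,2]<.2)
    zz=P[...,2][k]; f=(zz<.17).mean() if k.sum() else -1
    if f>.25 or f<0: print(A,k.sum(),round(f,2),end="; ")
print(pix(w,[c[0],c[1],.19]))
E
```

```text
t 11.82 pos [0.6099 0.1931 0.4948] F [-0.1 -0.4 -2.8] T [0.02  0.034 0.02 ] w 0.192 q [-0.77  0.44  0.59  1.43 -0.24  1.34  1.27]
R [[0.0058, -0.9918, 0.1277], [-0.0007, 0.1277, 0.9918], [-1.0, -0.0058, 0.0001]]
disc x 0.1997
disc c [ 0.0028 -0.0003] 0.0542 64
bar y [-0.0378  0.0495  0.0501]
bar line [-0.0017 -0.0002] z@0
rim z [0.1894 0.1914 0.1943]
rim c [0.5039 0.2042] 0.0555 120
-180 49 0.55; -177 47 0.51; -174 41 0.39; -171 51 0.25; -153 50 0.26; -150 50 0.26; -144 50 0.28; -141 45 0.27; -135 47 0.26; -123 45 0.27; -120 44 0.27; -114 43 0.28; -108 43 0.3; -105 41 0.29; -102 43 0.26; -99 41 0.27; -96 47 0.3; -90 40 0.28; -87 40 0.3; -84 39 0.31; -78 41 0.32; -75 35 0.29; -72 37 0.3; -66 36 0.31; -63 36 0.31; -60 35 0.31; -57 33 0.3; -54 38 0.29; -51 35 0.34; -48 35 0.29; -45 35 0.34; -42 36 0.28; -39 33 0.3; -36 33 0.27; -33 32 0.31; -30 32 0.31; -27 34 0.26; -24 36 0.33; -21 24 0.5; -18 22 0.64; -15 17 0.71; -12 20 0.6; -9 18 0.56; -6 24 0.71; -3 19 0.58; 0 19 0.74; 3 22 0.64; 6 18 0.61; 9 35 0.34; 12 34 0.29; 18 33 0.27; 24 31 0.26; 27 34 0.26; 30 35 0.31; 33 35 0.29; 36 36 0.28; 39 35 0.34; 42 36 0.28; 45 38 0.29; 48 38 0.29; 51 35 0.29; 54 37 0.27; 57 36 0.28; 60 39 0.31; 63 37 0.27; 66 39 0.28; 69 41 0.29; 72 39 0.28; 75 39 0.28; 81 41 0.34; 87 42 0.31; 90 42 0.26; 93 44 0.3; 96 43 0.26; 99 39 0.28; 102 43 0.28; 105 42 0.31; 111 43 0.3; 114 42 0.26; 117 43 0.26; 120 44 0.27; 123 42 0.29; 129 44 0.27; 132 43 0.28; 135 45 0.29; 138 47 0.26; 141 43 0.26; 144 48 0.27; 147 46 0.26; 150 46 0.26; 156 48 0.27; 159 38 0.42; 162 46 0.57; 165 47 0.49; 168 51 0.55; 171 33 0.52; 174 54 0.57; 177 46 0.46; [320.  72.]
```

View pics/w4.png

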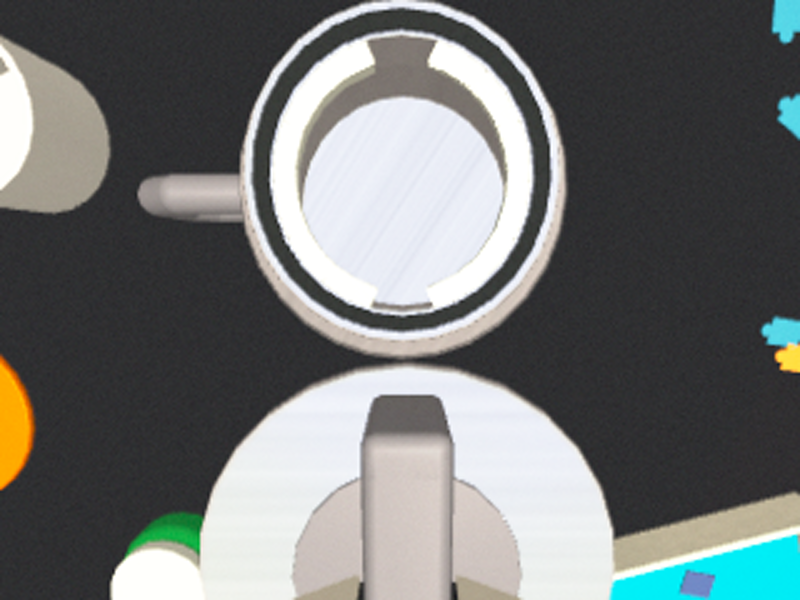

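Request:
arm_command --pt "5 0 25 -1 0 0 0.3" --pt "5 0 40 -1 0 0 0" --pt "5 0 39 0 0 0 0" --pt "5 25 0 0 0 0 0" --pt "5 25 0 0 0 0 0"

```text
clock: 12.5
position: [0.5063, 0.2044, 0.4435]
ee_rot: [-1.115, 1.267, 1.114]
force: [-0.1, 0.0, -2.9]
width: 0.193
```

Request:
arm_command --pt "5 0 0 0 0 0 0" --pt "5 0 0 0 0 0 0"

```text
clock: 12.75
position: [0.5072, 0.2042, 0.4448]
ee_rot: [-1.114, 1.268, 1.113]
force: [-0.9, -0.1, -2.5]
width: 0.193
```

```bash
cat >> h.py <<'E'
def lidpos():
    s=state(); Rt=R.from_rotvec(s["ee_rot"]).as_matrix(); l=np.array(s["position"])+Rt@[.2250,.0028,-.0003]
    e=np.r_[.5039,.2042,.19]-l; print("lid",l.round(4),"yaw",np.degrees(np.arctan2(Rt[1,2],Rt[0,2])).round(2)-90,"to go tool mm",(e@Rt*1000).round(1))
E
python3 -c "
from h import *
lidpos()"
```

```text
t 12.75 pos [0.5072 0.2042 0.4448] F [-0.9 -0.1 -2.5] T [ 0.018 -0.057  0.047] w 0.193 q [-0.92  0.29  0.57  1.74 -0.17  1.16  1.15]
R [[0.0004, -0.9917, 0.1286], [-0.0008, 0.1286, 0.9917], [-1.0, -0.0005, -0.0007]]
lid [0.5045 0.2041 0.2198] yaw -7.390000000000001 to go tool mm [29.8  0.6  0.1]
```

Request:
arm_command --pt "5 10 0.6 0 0 0 0" --pt "5 10 0 0 0 0 0" --pt "5 6 0 0 0 0 0" --pt "5 0 0 0 0 0 0"

```text
clock: 13.25
position: [0.506, 0.2043, 0.4176]
ee_rot: [-1.115, 1.269, 1.114]
force: [-0.7, -0.3, -2.7]
width: 0.188
```

Request:
arm_command --pt "5 2 0 0 0 0 0" --pt "5 2 0 0 0 0 0" --pt "5 1.5 0 0 0 0 0" --pt "5 0 0 0 0 0 0"

```text
clock: 13.75
position: [0.5061, 0.2043, 0.4126]
ee_rot: [-1.114, 1.268, 1.114]
force: [-0.3, 0.5, -3.5]
width: 0.19
```

Request:
arm_command --pt "5 1.5 0 0 0 0 0" --pt "5 1.5 0 0 0 0 0" --pt "5 0 0 0 0 0 0"

```text
clock: 14.12
position: [0.5061, 0.2044, 0.4096]
ee_rot: [-1.115, 1.268, 1.114]
force: [-0.3, -0.5, -3.8]
width: 0.186
```

Request:
arm_command --pt "5 1.5 0 0 0 0 0" --pt "5 1.5 0 0 0 0 0" --pt "5 0 0 0 0 0 0"

```text
clock: 14.5
position: [0.5061, 0.2043, 0.4066]
ee_rot: [-1.115, 1.268, 1.114]
force: [0.7, -0.0, -3.7]
width: 0.189
```

Going in freely: the underside is about 8 mm below the rim with no contact force. I'm continuing in small steps until it meets the seal.

Request:
arm_command --pt "5 1.5 0 0 0 0 0" --pt "5 1.5 0 0 0 0 0" --pt "5 0 0 0 0 0 0"

```text
clock: 14.88
position: [0.5061, 0.2043, 0.4035]
ee_rot: [-1.115, 1.268, 1.114]
force: [-0.2, 0.1, -2.0]
width: 0.19
```

Request:
arm_command --pt "5 0.5 0 0 0 0 0" --pt "5 0 0 0 0 0 0" --pt "5 0 0 0 0 0 0"

```text
clock: 15.25
position: [0.5062, 0.2043, 0.4032]
ee_rot: [-1.115, 1.268, 1.114]
force: [-1.0, -0.3, -3.2]
width: 0.188
```

Request:
arm_command --pt "5 0.5 0 0 0 0 0" --pt "5 0 0 0 0 0 0"

```text
clock: 15.5
position: [0.5062, 0.2043, 0.4027]
ee_rot: [-1.115, 1.268, 1.114]
force: [0.5, -0.1, -3.4]
width: 0.191
```

Request:
arm_command --pt "5 0.5 0 0 0 0 0" --pt "5 0 0 0 0 0 0"

```text
clock: 15.75
position: [0.5061, 0.2043, 0.4022]
ee_rot: [-1.115, 1.268, 1.114]
force: [0.4, 0.2, -2.9]
width: 0.189
```

Request:
arm_command --pt "5 0.3 0 0 0 0 0" --pt "5 0 0 0 0 0 0"

```text
clock: 16.0
position: [0.5062, 0.2043, 0.4019]
ee_rot: [-1.115, 1.268, 1.114]
force: [0.1, -0.0, -3.4]
width: 0.193
```

Request:
arm_command --pt "5 0.4 0 0 0 0 0" --pt "5 0 0 0 0 0 0"

```text
clock: 16.25
position: [0.5061, 0.2043, 0.4015]
ee_rot: [-1.115, 1.268, 1.114]
force: [-0.8, 0.1, -4.1]
width: 0.187
```

Request:
arm_command --pt "5 0.3 0 0 0 0 0" --pt "5 0 0 0 0 0 0"

```text
clock: 16.5
position: [0.5062, 0.2043, 0.4012]
ee_rot: [-1.115, 1.268, 1.114]
force: [0.2, 0.1, -2.2]
width: 0.191
```

Request:
arm_command --pt "5 0.3 0 0 0 0 0" --pt "5 0 0 0 0 0 0"

```text
clock: 16.75
position: [0.5062, 0.2043, 0.401]
ee_rot: [-1.115, 1.267, 1.114]
force: [-0.3, -1.0, -1.6]
width: 0.196
```

```bash
python3 -c "
from h import *
lidpos()"
```

```text
t 16.75 pos [0.5062 0.2043 0.401 ] F [-0.3 -1.  -1.6] T [-0.017  0.01   0.043] w 0.196 q [-0.91  0.33  0.56  1.81 -0.2   1.06  1.17]
R [[0.0001, -0.9918, 0.1281], [-0.0005, 0.1281, 0.9918], [-1.0, -0.0002, -0.0005]]
lid [0.5034 0.2043 0.176 ] yaw -7.359999999999999 to go tool mm [-14.   -0.5  -0. ]
```

Request:
arm_command --pt "5 0.3 0 0 0 0 0" --pt "5 0 0 0 0 0 0"

```text
clock: 17.0
position: [0.5063, 0.2043, 0.4008]
ee_rot: [-1.115, 1.267, 1.114]
force: [-0.6, 0.1, 0.9]
width: 0.191
```

Request:
arm_command --pt "5 0 0 0 0 0 0" --pt "5 0 0 0 0 0 0"

```text
clock: 17.25
position: [0.5063, 0.2043, 0.4008]
ee_rot: [-1.115, 1.267, 1.114]
force: [-1.2, -1.1, 2.2]
width: 0.189
```

Seal contact found at TCP z ≈ 0.401, with the underside about 14 mm below the rim. I'm now turning clockwise about the lid axis, which sits 2.8 mm off the TCP along tool y.

Request:
arm_command --pt "5 0 0 -0.24 5 0 0" --pt "5 0 0 -0.24 5 0 0" --pt "5 0 0 -0.24 5 0 0" --pt "5 0 0 0 0 0 0"

```text
clock: 17.75
position: [0.5062, 0.2038, 0.4008]
ee_rot: [-0.918, 1.369, 0.917]
force: [0.6, -0.0, 1.1]
width: 0.193
```

```bash
cat >> h.py <<'E'
def tq(n=6):
    F=[];T=[]
    for _ in range(n):
        get_image("top"); s=arm.observe(); F.append(s["force"]);T.append(s["ft_torque"])
    Rt=R.from_rotvec(s["ee_rot"]).as_matrix(); p=np.array(s["position"]); l=p+Rt@[.225,.0028,-.0003]
    F=np.array(F);T=np.array(T); f=F.mean(0); a=(l-p); tz=T.mean(0)[2]-(a[0]*f[1]-a[1]*f[0])
    print("t",round(s["clock"],2),"F",f.round(2),"T",T.mean(0).round(3),"Tz sd",T[:,2].std().round(3),"Tz at axis",tz.round(3),"yaw",np.degrees(np.arctan2(Rt[1,2],Rt[0,2])).round(2)-90,"lid",l.round(4),"w",round(s["width"],3),"tilt",Rt[:2,0].round(4))
E
python3 -c "
from h import *
tq()"
```

```text
t 18.05 F [0.39 0.61 1.8 ] T [ 0.176 -0.119 -0.003] Tz sd 0.029 Tz at axis -0.001 yaw -22.299999999999997 lid [0.5035 0.2044 0.1758] w 0.194 tilt [ 0.0003 -0.0003]
```

Request:
arm_command --pt "5 0 0 -0.24 5 0 0" --pt "5 0 0 -0.24 5 0 0" --pt "5 0 0 0 0 0 0"

```text
clock: 18.42
position: [0.5059, 0.2032, 0.4007]
ee_rot: [-0.785, 1.425, 0.784]
force: [-1.0, -0.3, 3.1]
width: 0.188
```

```bash
python3 -c "
from h import *
tq(4)"
```

```text
t 18.62 F [0.31 0.15 4.02] T [ 0.054 -0.059 -0.059] Tz sd 0.029 Tz at axis -0.058 yaw -32.27 lid [0.5033 0.2043 0.1757] w 0.192 tilt [ 0.0001 -0.0005]
```

Request:
arm_command --pt "5 0 0 -0.12 2.5 0 0" --pt "5 0 0 -0.12 2.5 0 0" --pt "5 0 0 0 0 0 0"

```text
clock: 19.0
position: [0.5057, 0.203, 0.4007]
ee_rot: [-0.718, 1.449, 0.717]
force: [-1.0, -1.1, 3.5]
width: 0.188
```

```bash
python3 -c "
from h import *
tq(4)"
```

```text
t 19.2 F [-0.17  0.26  3.63] T [ 0.091 -0.083 -0.053] Tz sd 0.029 Tz at axis -0.052 yaw -37.31 lid [0.5033 0.2043 0.1757] w 0.189 tilt [ 0.0001 -0.0005]
```

Request:
arm_command --pt "5 0 0 -0.12 2.5 0 0" --pt "5 0 0 -0.12 2.5 0 0" --pt "5 0 0 0 0 0 0"

```text
clock: 19.58
position: [0.5055, 0.2028, 0.4007]
ee_rot: [-0.651, 1.471, 0.65]
force: [0.8, 0.1, 4.2]
width: 0.189
```

```bash
python3 -c "
from h import *
tq(4)"
```

```text
t 19.77 F [0.12 0.05 4.63] T [ 0.04  -0.085 -0.074] Tz sd 0.029 Tz at axis -0.073 yaw -42.31 lid [0.5033 0.2044 0.1757] w 0.188 tilt [-0.     -0.0005]
```

Request:
arm_command --pt "5 0 0 -0.12 2.5 0 0" --pt "5 0 0 -0.12 2.5 0 0" --pt "5 0 0 0 0 0 0"

```text
clock: 20.15
position: [0.5054, 0.2026, 0.4006]
ee_rot: [-0.583, 1.491, 0.582]
force: [-0.1, -0.5, 4.8]
width: 0.189
```

```bash
python3 -c "
from h import *
tq(4)"
```

```text
t 20.35 F [-0.04 -0.22  4.81] T [ 0.074 -0.079 -0.059] Tz sd 0.032 Tz at axis -0.06 yaw -47.31 lid [0.5032 0.2044 0.1757] w 0.191 tilt [-0.     -0.0005]
```

Request:
arm_command --pt "5 0 0 -0.12 2.5 0 0" --pt "5 0 0 -0.12 2.5 0 0" --pt "5 0 0 0 0 0 0"

```text
clock: 20.72
position: [0.5052, 0.2025, 0.4006]
ee_rot: [-0.515, 1.509, 0.514]
force: [0.1, 0.0, 5.2]
width: 0.194
```

```bash
python3 -c "
from h import *
tq(4)"
```

```text
t 20.93 F [ 0.05 -0.05  5.12] T [ 0.038 -0.068 -0.089] Tz sd 0.036 Tz at axis -0.089 yaw -52.32 lid [0.5032 0.2044 0.1756] w 0.192 tilt [-0.0001 -0.0006]
```

Request:
arm_command --pt "5 0 0 -0.12 2.5 0 0" --pt "5 0 0 -0.12 2.5 0 0" --pt "5 0 0 0 0 0 0"

```text
clock: 21.3
position: [0.505, 0.2024, 0.4006]
ee_rot: [-0.447, 1.524, 0.446]
force: [0.1, 0.2, 4.8]
width: 0.19
```

```bash
python3 -c "
from h import *
tq(4)"
```

```text
t 21.5 F [0.28 0.2  4.66] T [ 0.111 -0.13  -0.033] Tz sd 0.045 Tz at axis -0.032 yaw -57.31 lid [0.5032 0.2044 0.1756] w 0.189 tilt [-0.0001 -0.0006]
```

Request:
arm_command --pt "5 0 0 -0.12 2.5 0 0" --pt "5 0 0 -0.12 2.5 0 0" --pt "5 0 0 0 0 0 0"

```text
clock: 21.88
position: [0.5048, 0.2023, 0.4005]
ee_rot: [-0.38, 1.538, 0.378]
force: [1.6, 0.2, 1.8]
width: 0.19
```

```bash
python3 -c "
from h import *
tq(5)"
```

```text
t 22.12 F [1.65 1.2  1.06] T [ 0.262 -0.47  -0.014] Tz sd 0.03 Tz at axis -0.009 yaw -62.32 lid [0.5032 0.2045 0.1755] w 0.19 tilt [-0.0001 -0.0006]
```

Request:
arm_command --pt "5 0 0 -0.12 2.5 0 0" --pt "5 0 0 -0.07 1.5 0 0" --pt "5 0 0 0 0 0 0"

```text
clock: 22.5
position: [0.5046, 0.2023, 0.4004]
ee_rot: [-0.325, 1.547, 0.323]
force: [2.7, 2.3, -3.1]
width: 0.189
```

```bash
python3 -c "
from h import *
tq(5)"
```

```text
t 22.75 F [ 3.21  2.32 -4.21] T [ 0.553 -0.833  0.144] Tz sd 0.038 Tz at axis 0.155 yaw -66.33 lid [0.5031 0.2045 0.1754] w 0.186 tilt [-0.0003 -0.0007]
```

Ramps engaged at about 55° of turn, and torque is rising. I'm now following down, relieving the side load and turning slowly.

Request:
arm_command --pt "5 0.2 0 0.1 1 0 0" --pt "5 0.2 0 0.1 1 0 0" --pt "5 0 0 0 0 0 0"

```text
clock: 23.12
position: [0.5047, 0.2022, 0.4003]
ee_rot: [-0.297, 1.551, 0.296]
force: [1.6, 1.9, -2.2]
width: 0.186
```

```bash
python3 -c "
from h import *
tq(5)"
```

```text
t 23.38 F [ 1.03  1.77 -0.41] T [ 0.46  -0.309  0.197] Tz sd 0.012 Tz at axis 0.202 yaw -68.36 lid [0.5033 0.2045 0.1753] w 0.191 tilt [-0.0003 -0.0006]
```

Request:
arm_command --pt "5 0.05 0.1 0 1 0 0" --pt "5 0.05 0.1 0 1 0 0" --pt "5 0 0 0 0 0 0"

```text
clock: 23.75
position: [0.5048, 0.2022, 0.4002]
ee_rot: [-0.269, 1.554, 0.268]
force: [0.7, 1.9, 0.7]
width: 0.192
```

```bash
python3 -c "
from h import *
tq(6)"
```

```text
t 24.05 F [1.32 0.27 0.7 ] T [ 0.073 -0.374  0.222] Tz sd 0.033 Tz at axis 0.226 yaw -70.36 lid [0.5036 0.2046 0.1752] w 0.193 tilt [ 0.     -0.0008]
```

Request:
arm_command --pt "5 0.05 0.05 -0.03 1 0 0" --pt "5 0.05 0.05 -0.03 1 0 0" --pt "5 0 0 0 0 0 0"

```text
clock: 24.42
position: [0.5047, 0.2024, 0.4]
ee_rot: [-0.242, 1.557, 0.241]
force: [2.5, -0.0, 0.8]
width: 0.19
```

```bash
python3 -c "
from h import *
tq(6)"
```

```text
t 24.73 F [ 2.19 -0.46  0.7 ] T [-0.068 -0.595  0.31 ] Tz sd 0.023 Tz at axis 0.315 yaw -72.36 lid [0.5036 0.2048 0.175 ] w 0.187 tilt [ 0.0001 -0.0007]
```

Torque reads about 0.31 N m. I'm releasing gently and then checking the sensor zero, to be sure of that reading.

Request:
arm_command --pt "30 0 0 0 0 0 0" --pt "45 0 0 0 0 0 0" --pt "45 0 0 0 0 0 0" --pt "45 0 0 0 0 0 0"

```text
clock: 25.22
position: [0.5045, 0.2025, 0.3999]
ee_rot: [-0.242, 1.558, 0.241]
force: [-0.2, -0.1, 0.2]
width: 0.481
```

```bash
python3 -c "
from h import *
tq(12)"
```

```text
t 25.82 F [ 0.22  0.22 -0.02] T [-0.076  0.027 -0.012] Tz sd 0.03 Tz at axis -0.011 yaw -72.35 lid [0.5034 0.2049 0.175 ] w 0.49 tilt [-0.0002 -0.0007]
```

The zero offset is only -0.01, so the tightening torque was about 0.32 N m. I'm retreating straight up to verify.

Request:
arm_command --pt "45 -5 0 0 0 0 0" --pt "45 -20 0 0 0 0 0" --pt "45 -40 0 0 0 0 0" --pt "45 -40 0 0 0 0 0" --pt "45 -20 -20 0 0 0 0"

```text
clock: 26.45
position: [0.5107, 0.1845, 0.5273]
ee_rot: [-0.243, 1.555, 0.244]
force: [0.0, -0.4, -0.0]
width: 0.49
```

Request:
arm_command --pt "45 0 -40 0 0 0 0" --pt "45 0 0 0 0 0 0" --pt "45 0 0 0 0 0 0"

```text
clock: 26.82
position: [0.5227, 0.1456, 0.5251]
ee_rot: [-0.242, 1.558, 0.241]
force: [0.6, 1.0, 1.1]
width: 0.49
```

```bash
python3 - <<'E'
from h import *
state(); w=cam("wrist"); save(w,"w5.png")
bar(w,(.504,.204),.232,.25,.06)
for n,t in(("top","jug_handle"),("top","mug"),("top","tub"),("top","jug")):
    cam(n) if t=="jug_handle" else 0
    print(t,[(d["point"],d["p"]) for d in pinpoint(n,t)[:2]])
P=cloud(w); ok=(w["range_z"]>0)&(abs(P[...,2]-.206)<.012)&(np.hypot(P[...,0]-.504,P[...,1]-.204)<.06)
Q=P[ok]; Q=Q[abs(Q[:,2]-np.median(Q[:,2]))<.006]; print("disc plane",np.linalg.lstsq(np.c_[Q[:,:2]-[.504,.204],np.ones(len(Q))],Q[:,2],rcond=None)[0].round(4))
E
```

```text
t 26.82 pos [0.5227 0.1456 0.5251] F [0.6 1.  1.1] T [0.007 0.051 0.001] w 0.49 q [-1.06  0.27  0.91  1.63 -0.22  1.35  0.19]
R [[-0.0003, -0.3029, 0.953], [-0.0002, 0.953, 0.3029], [-1.0, -0.0001, -0.0003]]
n 2337 rect 502.9 203.4 18.0 95.2 ang -71.5 mean [502.2 205.4] pca -71.3 ztop [0.2442 0.2454]
jug_handle [([0.4932, 0.0952, 0.0895], 0.8)]
mug [([0.4416, 0.0011, -0.0012], 0.77)]
tub []
jug [([0.5049, 0.2055, -0.0013], 0.97)]
disc plane [-0.001   0.0014  0.2007]
```

View pics/w5.png

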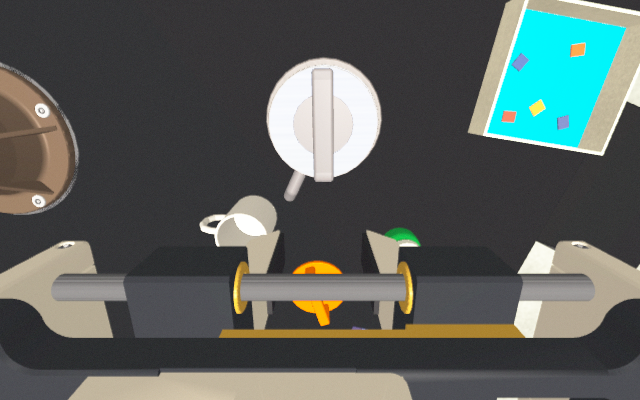

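The wrist view shows the lid seated level on the jug at (323,120), with the bar turned to yaw -71°. The jug handle at (295,185), the mug and the tub are where they were. I'm handing in.

```bash
python3 -c "
from h import *
print(arm.sign_off())"
```

```text
the job is handed in; nothing more can be done
None
```

I closed the jug with the steel lid and handed the job in at about 27 s. No verdict came back, and I could not read the lid-to-jug contact force directly.

- **Insertion:** I gripped the lid by its bar and carried it over the jug. The ears went down through the notches without contact, and the plug underside came to rest on the seal about 14 mm below the rim.
- **Tightening:** I turned the lid clockwise about 65° in all, with the ramps taking hold at about 53–55°. The torque read 0.315 N m at the end. The sensor zero after release was -0.01, so the true value was about 0.32, inside the 0.26 to 0.4 range.
- **Final checks:** The lid is level to within about 0.002 rad. The bar stands about 64° past the notches, within 1.1° of where I let go. The jug, its handle and the mug are within about 2 mm of their starting positions.

Two checks were less clear. The detector did not find the tub in the last top picture, though the wrist picture shows it in its place. A rough estimate from the ramp travel (seal squeeze about 25–27 N) came out a little higher than the torque suggests (about 20 N). I trusted the torque.

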